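Lamp off and tack test of a cast resin coaster

ROBOT

A 6-joint arm with a two-finger parallel gripper is mounted at the origin on the work surface. World frame = base frame: x ahead of the robot, y to its left, z up, the work surface at z = 0. Lengths are in m, angles in rad, forces in N, time in s.
With the tool pointing down it reaches from about 0.35 to 0.775 m from the base axis. Payload 7.3 kg.
Tool frame: the origin (TCP) lies on the centre line of the jaws, within the pads' length; the fingertips stand tip_reach ahead of it and the grasp point (between the pads) lies 6 mm ahead of it (tip_reach is the distance from the TCP to the fingertips, in m); x points along the fingers, y is the direction in which the jaws open and shut, and the axes are right-handed (so a half turn about x gives the same grasp; the last joint's range is limited). The gripper opens to 92 mm and grips with 3 to 60 N. Pads are 19 mm wide; open, the fingers measure 130 mm over their backs; the gripper's body (75 mm by 190 mm) begins 47 mm behind the grasp point.
Start: joints at [-1.363, 0.342, 1.524, -0, 1.275, -0.146], TCP at [0.182, -0.492, 0.227] pointing down, gripper open.
Joint ranges: [-2.53, 2.53], [-0.77, 2.02], [0.04, 2.7], [-1, 4.14], [0.28, 2.66], [-3.11, 3.11]. Speed limits (rad/s): [2.57, 2.57, 3.14, 3.14, 3.14, 3.14].

INTERFACE

Orientations are given as [roll, pitch, yaw] about the fixed x, y, z axes, in that order (R = Rz(yaw) Ry(pitch) Rx(roll)).
In Python, from cell import observe, read_camera, get_calibration, hand_in, tip_reach gives the robot as it stands. The module is installed in compiled form; this text tells all that it offers.
- The arm moves only by the shell command python3 -m crank 'ROWS' [FORCE]. ROWS is JSON, a list of rows, each an object of numbers: "fingers": the opening, from -1 (shut) to 1 (fully open); "tx", "ty", "tz": the shift along the tool's x, y, z in units of 40 mm (1.0 is 40 mm); "roll": the turn about the tool's x in units of 10 degrees (1.0 is 10 degrees). In form: [{"fingers": .., "tx": .., "ty": .., "tz": .., "roll": ..}, ...]. A call has exactly 8 rows; each row is the pose to reach, as a shift and turn from the pose commanded when the call began, along the tool's axes at that moment; what a row does not reach only later rows make up. A row lasts 1/8 s, in which the tool goes at most 62.5 mm and 10.7 degrees, less where a joint would pass 70% of its speed; a pose out of reach is approached as far as the arm can. A call with a gripper value outside its range is refused whole. The fingers move at their own pace and stop on an object; FORCE is the grip in N (left out, the last holds). Time passes only in rows, so rows that repeat a pose let the fingers close, or fill a call up. It gives the time, the measured TCP pose, the force and the opening at its end, in the units of the state.
- observe(): the state, without advancing time (a new reading comes with each control period).
- read_camera(name): name is "side" or "top"; returns (picture, depth): 384x512x3 uint8, red, green, blue; 384x512 float32, m along the optical axis (not along the pixel's ray), 0 where there is no reading.
- get_calibration(name): a dict with "vertical_fov" (degrees; the focal length in pixels is half the picture's height over the tangent of half this angle, whatever the lens; pixels are square), "cx", "cy" (the principal point, pixels), "pose" (4x4, takes a point from camera to world coordinates). Camera axes: x right, y down, z forward; pixel columns grow to the right and rows downward; lengths in m; the calibration is good to about 2 mm. A picture is of the moment at which its call begins. get_calibration takes no time and is no camera call.
- hand_in(): hands the job in, once; it reports no verdict.
The state is a dict: "time": time; "qpos": joint angles; "qvel": joint speeds; "joint_efforts": joint torques, N m; "tool_pos": TCP position; "tool_rot": TCP orientation; "contact_force": force on the tool from outside, world axes, zero at the start; "torque": the same for the moment, N m; "opening": finger opening in m.
Only numpy, scipy, OpenCV 4.12 (cv2) and the standard library are available. Lean on these libraries where they do the work, as an engineer would, in place of code of your own. Each camera call takes 0.05 s, during which the arm holds its last target. There are 200 camera calls.

TASK

Switch off the curing lamp by pressing the larger of the two round buttons on its white control box fully down and letting it come up again, and do not press the small one. Then tack-test the large hexagonal coaster on the baking tray: lightly touch its top face near the middle with the fingertips for a moment, without shoving or picking it up, and withdraw. Do not touch the other castings, and leave everything else on the desk where it stands.

Things in the scene. Friction and masses are not known exactly. Their poses are not given: they have to be found in the camera images.
- hexagon: large regular hexagonal resin coaster, dark green, 90 mm across flats (104 mm across corners), 10 mm thick, about 85 g, lying loose and flat on the tray floor, its top face 25 mm above the desk. The one to touch. Origin at the centre of its underside, z up. The touch counts when a fingertip bears on it with any force from about 0.3 N for 0.1 s while the point midway between the two fingertips is within 30 mm of its centre seen from above; more than 20 N is too hard
- square: square casting of the same resin, 84 x 84 x 10 mm, loose on the tray; origin at the centre of its underside. Not to be touched
- disc: round casting of the same resin, 92 mm diameter, 10 mm thick, loose on the tray; origin at the centre of its underside. Not to be touched
- oblong: rectangular casting of the same resin, 56 (own x) x 96 (own y) x 10 mm, loose on the tray; origin at the centre of its underside. Not to be touched
- small_hexagon: small hexagonal casting of the same resin, 54 mm across flats, 10 mm thick, loose on the tray; origin at the centre of its underside. Not to be touched
- tray: plain metal baking tray, 290 (own x) x 430 (own y) mm, 22 mm high outside, floor and walls 5 mm thick, held in place on springy rubber feet 10 mm high, so that its rim is 32 mm above the desk; pressed down it gives about 1 mm per 3 N, 8 mm at most, and springs back up; origin at the centre of its underside, 10 mm above the desk. The five castings and the cup stand on its floor in two rows of three, their centres about 130 mm apart, in any order
- cup: clear mixing cup standing on the tray among the castings, 52 mm wide at the rim, 50 mm high; origin at the centre of its underside
- lamp_box: white control box of the curing lamp, 100 (own x) x 150 (own y) x 40 mm, fixed to the desk right of the tray; origin at the centre of its underside. Two grey round buttons in black housings stand on its top, 80 mm apart along its own y: the large one on the +y side, the small one on the -y side
- power_top (a point): centre of the top of the large button (30 mm diameter), about 62 mm above the desk when up, moving down with the button. It is pressed straight down
- power (a joint): travel of the large button: 0 up, 0.006 m fully down; a spring pushes it back up, fully down takes about 5 N; pressed to 0.004 or more counts as fully down
- dimmer_top (a point): centre of the top of the small button (16 mm diameter), about 60 mm above the desk when up. Not to be pressed
- dimmer (a joint): travel of the small button: 0 up, 0.004 m fully down
- resin: clear bottle with a black cap, 60 mm diameter, 170 mm high, upright on the left; origin at the centre of its underside
- hardener: the same bottle with a white cap, beside it
- pigment: small grey jar, 44 mm diameter, 60 mm high, upright beyond the lamp's control box; origin at the centre of its underside
- magnifier: black hand magnifier lying flat, handle along its own x from the origin at the handle's end, about 175 mm long, 12 mm high, on the right
Mind the look-alikes: they are no part of the job. What is shaped like the lamp_box but yellow is not meant. Leave any red look-alike of the hexagon alone.

How it is judged:
By the outcome, as a careful person would: the job done as asked, in the order asked, and still so for the second after the job is handed in, with the robot touching nothing.
It also fails if it takes over 40 s, if anything falls off the work surface, if the arm or the gripper's body presses on something with over 40 N, if the wrist force passes 120 N, or if a joint passes its speed limit or range.

## Working session

There is one attempt and no reset: what is moved stays moved. The work goes in short steps, Python scripts to look and compute and a shell command to move; the robot and the scene stay as the last step left them, time stands still between calls to the robot, and variables do not carry over. Pictures are saved under pics/ and viewed, about 8 in all and at most 12, crops included, and the job is handed in when it is done.

```bash
mkdir -p pics; cat > h.py <<'E'
import numpy as np,cv2
from cell import *
def ray(n,u,v,z):
    c=get_calibration(n);f=192/np.tan(np.radians(c["vertical_fov"])/2);P=np.array(c["pose"])
    d=P[:3,:3]@np.array([(u-c["cx"])/f,(v-c["cy"])/f,1]);o=P[:3,3]
    return o+d*(z-o[2])/d[2]
def cloud(n,D):
    c=get_calibration(n);f=192/np.tan(np.radians(c["vertical_fov"])/2);P=np.array(c["pose"])
    v,u=np.mgrid[:384,:512]
    p=np.stack([(u-c["cx"])/f*D,(v-c["cy"])/f*D,D],-1)
    return p@P[:3,:3].T+P[:3,3]
E
python3 - <<'E'
from h import *
print(observe(), tip_reach if not callable(tip_reach) else tip_reach())
for n in("top","side"):
    p,d=read_camera(n);np.savez(f"{n}0.npz",p=p,d=d)
    cv2.imwrite(f"pics/{n}0.png",cv2.resize(p[:,:,::-1],(768,576),interpolation=cv2.INTER_CUBIC))
    print(n,get_calibration(n))
E
```

```text
{'time': 0.0, 'qpos': array([-1.36298011e+00,  3.42710503e-01,  1.52501668e+00,  4.77893051e-05,
        1.27539473e+00, -1.45989136e-01]), 'qvel': array([ 7.29896075e-04, -1.06474940e-03, -1.88586792e-05, -1.58428824e-03,
       -8.25841027e-04, -6.25152879e-05]), 'joint_efforts': array([-1.09991252e-03, -4.31245708e+01, -2.44224304e+01,  7.16293976e-02,
        5.60534012e-02, -1.18482512e-04]), 'tool_pos': array([ 0.18185264, -0.49206853,  0.22665142]), 'tool_rot': array([-1.74665895,  1.56926638,  1.74872511]), 'contact_force': array([ 0.09926752, -0.14698654,  0.00533164]), 'torque': array([0.05542309, 0.01772982, 0.01068269]), 'opening': 0.09198172326791533} 0.025
top {'vertical_fov': 52.509882110470215, 'cx': 257.57309081201925, 'cy': 193.26522966537985, 'pose': array([[ 0.00376882, -0.98108035,  0.19356431,  0.24586767],
       [-0.99993967, -0.00569447, -0.00939292,  0.02575237],
       [ 0.01031746, -0.19351723, -0.98104263,  1.25999908],
       [ 0.        ,  0.        ,  0.        ,  1.        ]])}
side {'vertical_fov': 50.90943621243436, 'cx': 255.7493270936887, 'cy': 197.8305339292836, 'pose': array([[ 0.95446936, -0.22407163,  0.19692677,  0.14361149],
       [-0.29826143, -0.72861193,  0.61657504, -0.99171058],
       [ 0.00532621, -0.64723764, -0.76226968,  1.34298687],
       [ 0.        ,  0.        ,  0.        ,  1.        ]])}
```

View pics/top0.png

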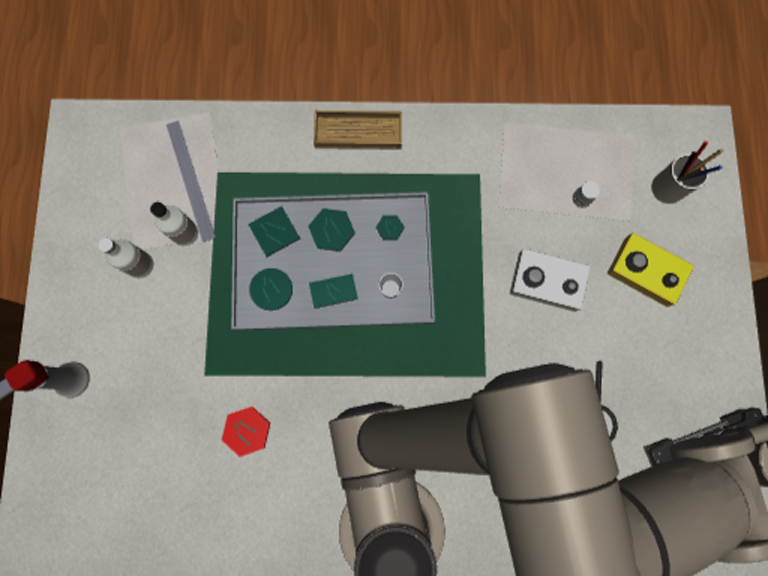

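View pics/side0.png

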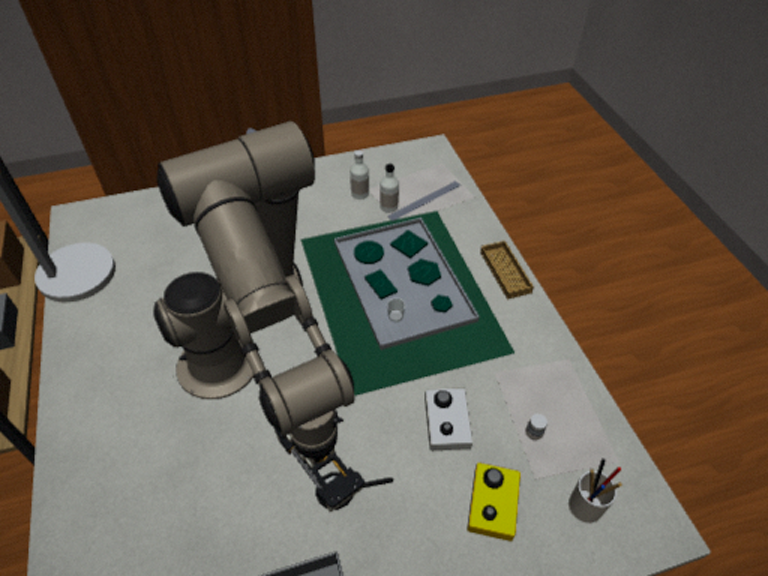

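The top view shows the white box at about (550,278), its large button at (535,277) and its small one at (570,287). The yellow look-alike is at (652,268). On the tray, the large dark green hexagon is at (332,230), the square at (274,231), the disc at (271,289), the oblong at (333,291), the small hexagon at (390,227) and the cup at (391,286). The red hexagon at (246,431) is off the tray. My targets are the white box's larger, left-hand (+y) button and the large green hexagon at (332,230).

```bash
cat > m.py <<'E'
from h import *
for n in("top","side"):
    z=np.load(f"{n}0.npz");p,d=z["p"],z["d"];C=cloud(n,d)
    hsv=cv2.cvtColor(p,cv2.COLOR_RGB2HSV);H,S,V=[hsv[...,i].astype(int) for i in range(3)]
    # castings
    g=((H>70)&(H<95)&(S>120)&(C[...,2]>.012)&(C[...,2]<.04)).astype(np.uint8)
    k,l,st,ce=cv2.connectedComponentsWithStats(g)
    for i in range(1,k):
        if st[i,4]>80:
            c=max(cv2.findContours((l==i).astype(np.uint8),0,2)[0],key=cv2.contourArea)
            w=np.array([ray(n,*q[0],.025)[:2] for q in c],np.float32)
            m=l==i
            print(n,"cast",ce[i].round(1),ray(n,*ce[i],.025).round(4),"area cm2",round(cv2.contourArea(w)*1e4,1),"ext",np.ptp(w,0).round(3),"z",np.median(C[m][:,2]).round(4))
    # things 35..70 mm high right of tray
    for lo,hi,zz in((.055,.07,.062),(.033,.046,.040)):
        m=((C[...,2]>lo)&(C[...,2]<hi)&(C[...,1]<-.15)&(C[...,0]>.3)&(d>0)).astype(np.uint8)
        k,l,st,ce=cv2.connectedComponentsWithStats(m)
        for i in range(1,k):
            if st[i,4]>15: 
                q=C[l==i];print(n,zz,ce[i].round(1),st[i,4],ray(n,*ce[i],zz).round(4),"cloud",((q.min(0)+q.max(0))/2).round(4),np.ptp(q,0).round(3),"zmed",np.median(q[:,2]).round(4),p[l==i].mean(0).round())
a=cv2.imread("pics/top0.png")
t=np.load("top0.npz")["p"][:,:,::-1]
c1=cv2.resize(t[120:225,145:295],(600,420),interpolation=cv2.INTER_CUBIC)
c2=cv2.resize(t[155:215,330:470],(600,257)[:2],interpolation=cv2.INTER_CUBIC)[:170]
cv2.imwrite("pics/crop.png",np.vstack([c1,c2]))
E
python3 m.py
```

```text
top cast [182.3 153.6] [0.6212 0.2625 0.025 ] area cm2 61.4 ext [0.106 0.106] z 0.0257
top cast [220.7 152.6] [0.6256 0.1361 0.025 ] area cm2 61.7 ext [0.089 0.096] z 0.0255
top cast [259.7 151. ] [0.6319 0.0073 0.025 ] area cm2 20.2 ext [0.048 0.053] z 0.0252
top cast [180.3 192.1] [0.4919 0.2634 0.025 ] area cm2 58.9 ext [0.086 0.088] z 0.0255
top cast [221.8 193.3] [0.4887 0.1294 0.025 ] area cm2 44.3 ext [0.07  0.097] z 0.0256
top 0.062 [447.2 124.4] 61 [ 0.7151 -0.6044  0.062 ] cloud [ 0.7252 -0.6151  0.0624] [0.057 0.055 0.014] zmed 0.0619 [61. 58. 53.]
top 0.062 [393.  126.5] 111 [ 0.7067 -0.4264  0.062 ] cloud [ 0.7084 -0.4281  0.0603] [0.04  0.039 0.01 ] zmed 0.0599 [182. 182. 183.]
top 0.062 [425.3 173.4] 73 [ 0.5498 -0.5196  0.062 ] cloud [ 0.5505 -0.5211  0.0609] [0.028 0.03  0.011] zmed 0.0612 [102. 103. 101.]
top 0.062 [356.3 184. ] 70 [ 0.5139 -0.2977  0.062 ] cloud [ 0.5129 -0.2992  0.0617] [0.028 0.031 0.013] zmed 0.0613 [111. 111. 111.]
top 0.062 [448.  185.8] 21 [ 0.5099 -0.5883  0.062 ] cloud [ 0.5101 -0.5892  0.0591] [0.013 0.021 0.007] zmed 0.0593 [87. 87. 85.]

[... 1725 characters left out ...]
62 0.015] zmed 0.0622 [66. 64. 58.]
side 0.062 [326.7 340.6] 38 [ 0.5128 -0.5955  0.062 ] cloud [ 0.514  -0.5956  0.0606] [0.026 0.025 0.011] zmed 0.0587 [55. 57. 52.]
side 0.04 [298.9 278.7] 774 [ 0.5152 -0.3506  0.04  ] cloud [ 0.5155 -0.3423  0.0396] [0.129 0.167 0.013] zmed 0.0416 [166. 169. 172.]
side 0.04 [356.1 285.9] 27 [ 0.7001 -0.4383  0.04  ] cloud [ 0.708  -0.4324  0.0391] [0.039 0.036 0.01 ] zmed 0.0367 [58. 59. 59.]
side 0.04 [330.  334.2] 1026 [ 0.5382 -0.5723  0.04  ] cloud [ 0.5404 -0.5635  0.0395] [0.155 0.177 0.013] zmed 0.0419 [163. 165.   3.]
side 0.04 [389.1 340.6] 42 [ 0.7139 -0.6493  0.04  ] cloud [ 0.7226 -0.6412  0.0394] [0.05  0.052 0.012] zmed 0.0404 [68. 65. 59.]
```

View pics/crop.png

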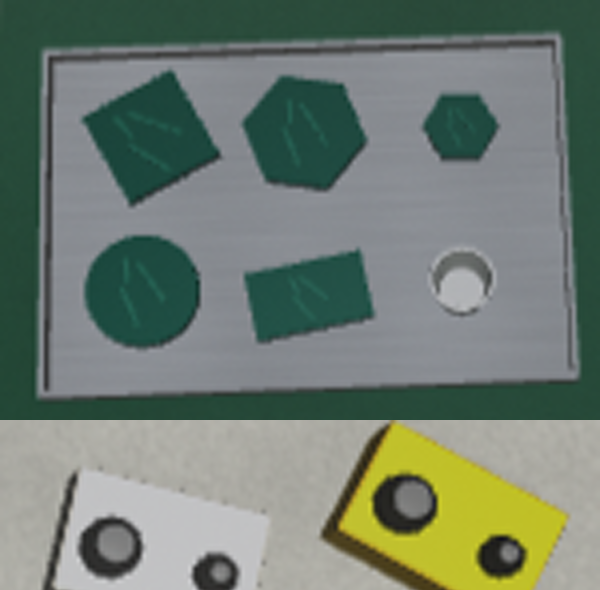

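The crop confirms both targets. The large button of the white box is at about (0.515,-0.299). The large green hexagon, with six clear sides, is at about (0.626,0.134). The two views agree within 5 mm.

```bash
cat > go.py <<'E'
from h import *
import sys
from scipy.spatial.transform import Rotation as Ro
s=observe();R=Ro.from_euler("xyz",s["tool_rot"]).as_matrix()
t=np.array(list(map(float,sys.argv[1:4])))  # tip target
g=t+[0,0,tip_reach]-s["tool_pos"]
print(s["time"],"tcp",s["tool_pos"].round(4),"F",s["contact_force"].round(2),"open",round(s["opening"],4))
print("R",R.round(3).tolist(),"delta",g.round(4),"units",(R.T@g/.04).round(3))
E
python3 go.py .5145 -.299 .085
```

```text
0.1 tcp [ 0.1818 -0.4921  0.2267] F [0.36 0.   0.72] open 0.0921
R [[-0.0, 0.346, -0.938], [0.001, -0.938, -0.346], [-1.0, -0.001, -0.0]] delta [ 0.3327  0.1931 -0.1167] units [ 2.922 -1.644 -9.474]
```

```bash
python3 -m crank '[{"fingers":-1,"tx":0,"ty":-0.25,"tz":-1.5,"roll":0},{"fingers":-1,"tx":0,"ty":-0.5,"tz":-3,"roll":0},{"fingers":-1,"tx":0,"ty":-0.75,"tz":-4.5,"roll":0},{"fingers":-1,"tx":0,"ty":-1.0,"tz":-6,"roll":0},{"fingers":-1,"tx":0,"ty":-1.3,"tz":-7.5,"roll":0},{"fingers":-1,"tx":0.5,"ty":-1.64,"tz":-9.47,"roll":0},{"fingers":-1,"tx":1.5,"ty":-1.64,"tz":-9.47,"roll":0},{"fingers":-1,"tx":2.5,"ty":-1.64,"tz":-9.47,"roll":0}]' 10; python3 go.py .5145 -.299 .085
```

```text
time: 1.1
tool_pos: [0.5157, -0.298, 0.1254]
tool_rot: [-1.207, 1.57, 2.292]
contact_force: [-0.4, -0.4, -0.6]
opening: 0.0164
1.1 tcp [ 0.5157 -0.298   0.1254] F [-0.4  -0.37 -0.57] open 0.0164
R [[-0.0, 0.349, -0.937], [0.001, -0.937, -0.349], [-1.0, -0.001, 0.0]] delta [-0.0012 -0.001  -0.0154] units [0.385 0.014 0.037]
```

```bash
python3 -m crank '[{"fingers":-1,"tx":0.3,"ty":0,"tz":0,"roll":0},{"fingers":-1,"tx":0.7,"ty":0,"tz":0,"roll":0},{"fingers":-1,"tx":0.7,"ty":0,"tz":0,"roll":0},{"fingers":-1,"tx":0.7,"ty":0,"tz":0,"roll":0},{"fingers":-1,"tx":0.7,"ty":0,"tz":0,"roll":0},{"fingers":-1,"tx":0.7,"ty":0,"tz":0,"roll":0},{"fingers":-1,"tx":0.7,"ty":0,"tz":0,"roll":0},{"fingers":-1,"tx":0.7,"ty":0,"tz":0,"roll":0}]'; python3 go.py .5145 -.299 .056
python3 - <<'E'
from h import *
p,d=read_camera("side");q,_=read_camera("top")
f=lambda a:cv2.resize(a[:,:,::-1],(400,400),interpolation=cv2.INTER_CUBIC)
cv2.imwrite("pics/near.png",np.hstack([f(p[220:310,250:340]),f(q[140:230,315:405])]))
E
```

```text
time: 2.1
tool_pos: [0.5145, -0.2997, 0.0994]
tool_rot: [1.546, 1.571, -1.241]
contact_force: [-0.8, 0.5, 0.3]
opening: 0.0005
2.1 tcp [ 0.5145 -0.2997  0.0994] F [-0.81  0.52  0.34] open 0.0005
R [[0.0, 0.346, -0.938], [-0.0, -0.938, -0.346], [-1.0, 0.0, 0.0]] delta [-0.      0.0007 -0.0184] units [ 0.46  -0.018 -0.006]
```

View pics/near.png

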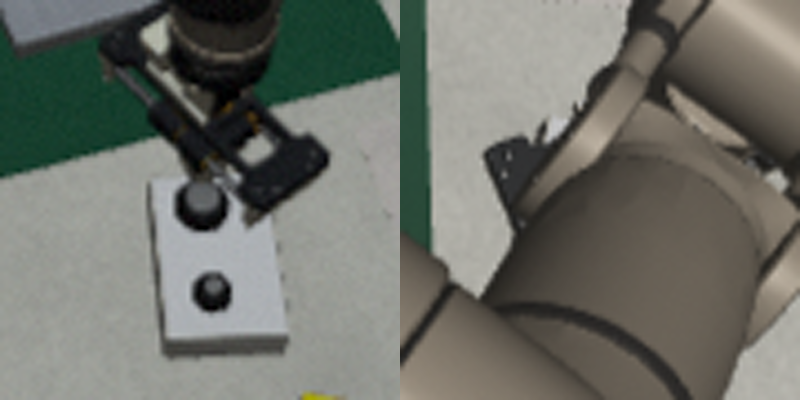

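```bash
python3 - <<'E'
from h import *
c=get_calibration("side");f=192/np.tan(np.radians(c["vertical_fov"])/2);P=np.array(c["pose"])
for X in([.5145,-.2997,.0744],[.5145,-.2997,.14],[.5145,-.2997,.2],[.5145+.033,-.2997-.089,.14],[.5145-.033,-.2997+.089,.14],[.5145,-.299,.062]):
    q=P[:3,:3].T@(np.array(X)-P[:3,3]);u=q[0]/q[2]*f+c["cx"];v=q[1]/q[2]*f+c["cy"]
    print(X,u.round(1),v.round(1),"crop",((u-250)*400/90).round(),((v-220)*400/90).round())
p,d=read_camera("side");C=cloud("side",d)
m=(C[...,2]>.068)&(C[...,2]<.3)&(np.hypot(C[...,0]-.5145,C[...,1]+.3)<.15)
for lo in np.arange(.065,.2,.015):
    k=m&(C[...,2]>lo)&(C[...,2]<lo+.015)
    if k.sum(): print(lo.round(3),k.sum(),C[k].mean(0).round(3),C[k].min(0).round(3),C[k].max(0).round(3))
cv2.imwrite("pics/near2.png",cv2.resize(p[225:285,265:345,::-1],(800,600),interpolation=cv2.INTER_CUBIC))
E
```

```text
[0.5145, -0.2997, 0.0744] 294.5 262.1 crop 198.0 187.0
[0.5145, -0.2997, 0.14] 295.9 252.3 crop 204.0 144.0
[0.5145, -0.2997, 0.2] 297.4 242.7 crop 211.0 101.0
[0.5475, -0.38870000000000005, 0.14] 314.5 271.2 crop 287.0 227.0
[0.48149999999999993, -0.21070000000000003, 0.14] 278.6 234.7 crop 127.0 65.0
[0.5145, -0.299, 0.062] 294.1 263.7 crop 196.0 194.0
0.065 4 [ 0.514 -0.309  0.069] [ 0.507 -0.315  0.068] [ 0.52  -0.295  0.07 ]
0.095 4 [ 0.503 -0.303  0.107] [ 0.5   -0.31   0.101] [ 0.506 -0.295  0.11 ]
0.11 10 [ 0.505 -0.306  0.115] [ 0.498 -0.317  0.111] [ 0.513 -0.288  0.122]
0.125 4 [ 0.517 -0.316  0.13 ] [ 0.508 -0.319  0.125] [ 0.526 -0.314  0.133]
0.155 13 [ 0.52  -0.332  0.167] [ 0.451 -0.388  0.163] [ 0.573 -0.226  0.169]
0.17 128 [ 0.498 -0.319  0.18 ] [ 0.45  -0.393  0.17 ] [ 0.577 -0.232  0.185]
0.185 147 [ 0.501 -0.316  0.191] [ 0.449 -0.399  0.185] [ 0.577 -0.235  0.2  ]
0.2 472 [ 0.514 -0.322  0.208] [ 0.446 -0.398  0.2  ] [ 0.579 -0.205  0.215]
```

View pics/near2.png

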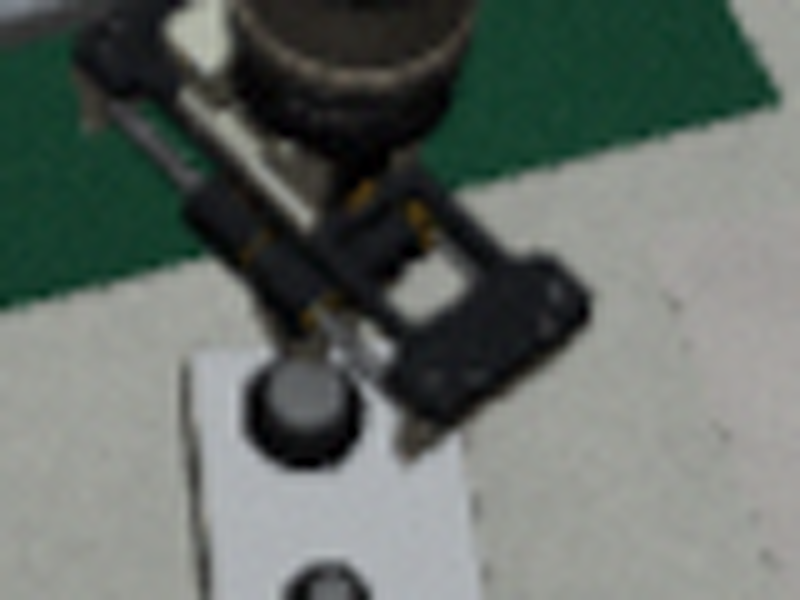

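The fingertips are at crop (300,345), straight above the large button at (305,400) and well away from the small one at (325,590). I'm pressing now.

```bash
python3 -m crank '[{"fingers":-1,"tx":0.2,"ty":0,"tz":0,"roll":0},{"fingers":-1,"tx":0.3,"ty":0,"tz":0,"roll":0},{"fingers":-1,"tx":0.36,"ty":0,"tz":0,"roll":0},{"fingers":-1,"tx":0.4,"ty":0,"tz":0,"roll":0},{"fingers":-1,"tx":0.44,"ty":0,"tz":0,"roll":0},{"fingers":-1,"tx":0.44,"ty":0,"tz":0,"roll":0},{"fingers":-1,"tx":0.44,"ty":0,"tz":0,"roll":0},{"fingers":-1,"tx":0.44,"ty":0,"tz":0,"roll":0}]'; python3 go.py .5145 -.299 .056
```

```text
time: 3.25
tool_pos: [0.5146, -0.2998, 0.0818]
tool_rot: [1.812, 1.571, -0.976]
contact_force: [-0.0, 0.5, 0.1]
opening: 0.0005
3.25 tcp [ 0.5146 -0.2998  0.0818] F [-0.    0.54  0.07] open 0.0005
R [[0.0, 0.346, -0.938], [-0.0, -0.938, -0.346], [-1.0, 0.0, -0.0]] delta [-0.0001  0.0008 -0.0008] units [ 0.021 -0.019 -0.005]
```

```bash
python3 - <<'E'
from h import *
p,d=read_camera("side");C=cloud("side",d);print(observe()["contact_force"])
for v in range(254,272,2): print(v,[(int(1000*C[v,u,2]),int(1000*C[v,u,1])) for u in range(290,301,2)])
cv2.imwrite("pics/near3.png",cv2.resize(p[225:285,265:345,::-1],(800,600),interpolation=cv2.INTER_CUBIC))
E
```

```text
[-0.124986   -0.18701535  0.14275061]
254 [(173, -319), (176, -323), (169, -320), (184, -331), (191, -337), (171, -328)]
256 [(164, -321), (172, -328), (169, -328), (170, -331), (186, -342), (191, -346)]
258 [(94, -289), (158, -327), (175, -339), (170, -338), (158, -333), (184, -350)]
260 [(48, -271), (1342, -991), (162, -339), (162, -341), (167, -346), (42, -280)]
262 [(53, -283), (63, -290), (96, -310), (105, -317), (165, -352), (171, -357)]
264 [(50, -289), (61, -297), (63, -300), (66, -304), (64, -305), (162, -360)]
266 [(57, -300), (66, -307), (63, -308), (61, -309), (62, -312), (51, -308)]
268 [(54, -307), (52, -308), (54, -311), (54, -313), (57, -317), (50, -316)]
270 [(43, -309), (49, -314), (50, -317), (56, -322), (47, -320), (45, -321)]
```

View pics/near3.png

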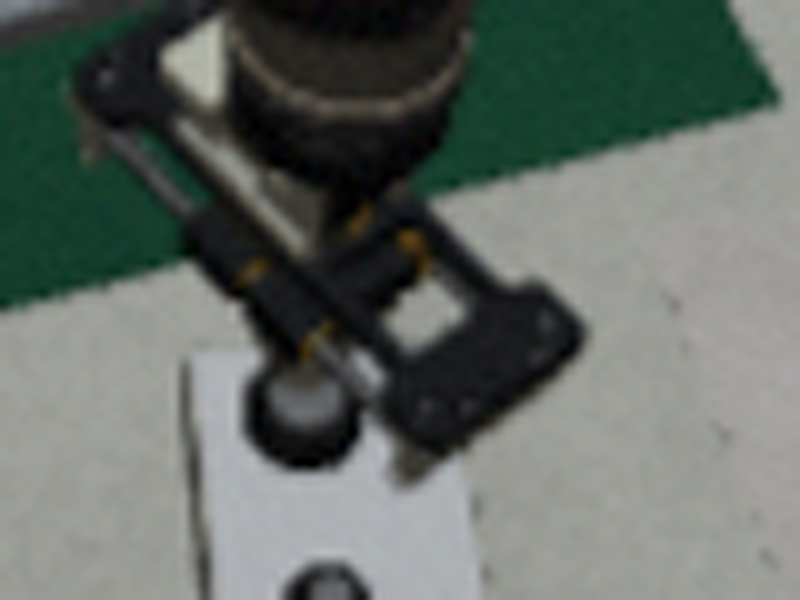

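No contact yet. The tips are above the near half of the button, higher than tip_reach implied. I'll feel further down in small steps.

```bash
python3 -m crank '[{"fingers":-1,"tx":0.03,"ty":0,"tz":0,"roll":0},{"fingers":-1,"tx":0.06,"ty":0,"tz":0,"roll":0},{"fingers":-1,"tx":0.09,"ty":0,"tz":0,"roll":0},{"fingers":-1,"tx":0.11,"ty":0,"tz":0,"roll":0},{"fingers":-1,"tx":0.125,"ty":0,"tz":0,"roll":0},{"fingers":-1,"tx":0.125,"ty":0,"tz":0,"roll":0},{"fingers":-1,"tx":0.125,"ty":0,"tz":0,"roll":0},{"fingers":-1,"tx":0.125,"ty":0,"tz":0,"roll":0}]'; python3 go.py .5145 -.299 .056
```

```text
time: 4.3
tool_pos: [0.5146, -0.2997, 0.0768]
tool_rot: [1.935, 1.571, -0.852]
contact_force: [-0.5, 0.5, 0.6]
opening: 0.0006
4.3 tcp [ 0.5146 -0.2997  0.0768] F [-0.51  0.48  0.65] open 0.0006
R [[0.0, 0.346, -0.938], [-0.0, -0.938, -0.346], [-1.0, 0.0, -0.0]] delta [-0.0001  0.0007  0.0042] units [-0.105 -0.018 -0.005]
```

```bash
python3 -m crank '[{"fingers":-1,"tx":0.03,"ty":0,"tz":0,"roll":0},{"fingers":-1,"tx":0.06,"ty":0,"tz":0,"roll":0},{"fingers":-1,"tx":0.08,"ty":0,"tz":0,"roll":0},{"fingers":-1,"tx":0.1,"ty":0,"tz":0,"roll":0},{"fingers":-1,"tx":0.1,"ty":0,"tz":0,"roll":0},{"fingers":-1,"tx":0.1,"ty":0,"tz":0,"roll":0},{"fingers":-1,"tx":0.1,"ty":0,"tz":0,"roll":0},{"fingers":-1,"tx":0.1,"ty":0,"tz":0,"roll":0}]'; python3 go.py .5145 -.299 .056
```

```text
time: 5.3
tool_pos: [0.5146, -0.2997, 0.0728]
tool_rot: [1.703, 1.571, -1.085]
contact_force: [-0.3, -0.2, 0.9]
opening: 0.0005
5.3 tcp [ 0.5146 -0.2997  0.0728] F [-0.25 -0.19  0.94] open 0.0005
R [[0.0, 0.346, -0.938], [-0.0, -0.938, -0.346], [-1.0, 0.0, -0.0]] delta [-0.0001  0.0007  0.0082] units [-0.206 -0.017 -0.005]
```

```bash
python3 -m crank '[{"fingers":-1,"tx":0.03,"ty":0,"tz":0,"roll":0},{"fingers":-1,"tx":0.06,"ty":0,"tz":0,"roll":0},{"fingers":-1,"tx":0.08,"ty":0,"tz":0,"roll":0},{"fingers":-1,"tx":0.08,"ty":0,"tz":0,"roll":0},{"fingers":-1,"tx":0.08,"ty":0,"tz":0,"roll":0},{"fingers":-1,"tx":0.08,"ty":0,"tz":0,"roll":0},{"fingers":-1,"tx":0.08,"ty":0,"tz":0,"roll":0},{"fingers":-1,"tx":0.08,"ty":0,"tz":0,"roll":0}]'; python3 go.py .5145 -.299 .056
python3 - <<'E'
from h import *
p,d=read_camera("side");print(observe()["contact_force"])
cv2.imwrite("pics/near4.png",cv2.resize(p[245:285,275:325,::-1],(750,600),interpolation=cv2.INTER_CUBIC))
E
```

```text
time: 6.3
tool_pos: [0.5145, -0.2997, 0.0696]
tool_rot: [1.467, 1.571, -1.321]
contact_force: [-0.5, 0.4, 0.2]
opening: 0.0008
6.3 tcp [ 0.5145 -0.2997  0.0696] F [-0.52  0.43  0.23] open 0.0008
R [[0.0, 0.346, -0.938], [-0.0, -0.938, -0.346], [-1.0, 0.0, 0.0]] delta [-0.      0.0007  0.0114] units [-0.286 -0.017 -0.006]
[-0.47152009  0.67894662  0.74784737]
```

View pics/near4.png

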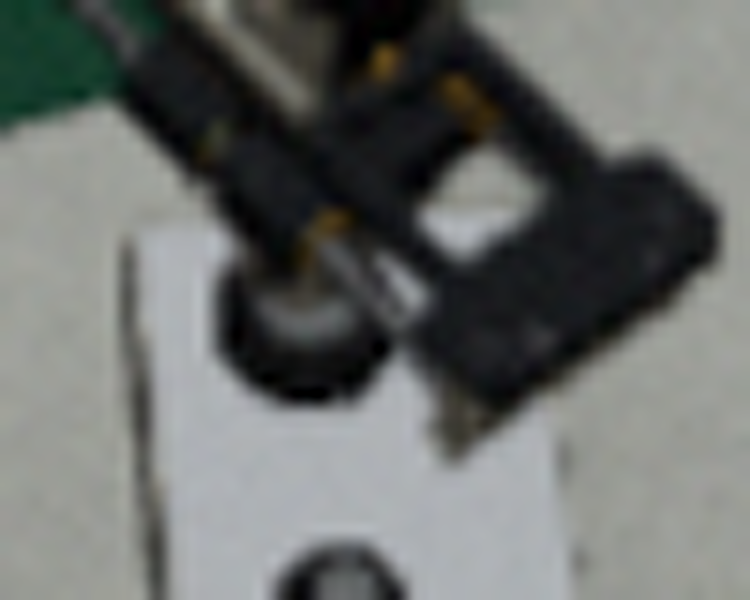

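The tips, now at crop (300,290), are still above the near half of the button. Its visible rim hasn't moved, so there is no contact yet and I'll continue down.

```bash
python3 -m crank '[{"fingers":-1,"tx":0.03,"ty":0,"tz":0,"roll":0},{"fingers":-1,"tx":0.06,"ty":0,"tz":0,"roll":0},{"fingers":-1,"tx":0.08,"ty":0,"tz":0,"roll":0},{"fingers":-1,"tx":0.1,"ty":0,"tz":0,"roll":0},{"fingers":-1,"tx":0.1,"ty":0,"tz":0,"roll":0},{"fingers":-1,"tx":0.1,"ty":0,"tz":0,"roll":0},{"fingers":-1,"tx":0.1,"ty":0,"tz":0,"roll":0},{"fingers":-1,"tx":0.1,"ty":0,"tz":0,"roll":0}]'; python3 go.py .5145 -.299 .056
```

```text
time: 7.35
tool_pos: [0.5145, -0.2997, 0.0656]
tool_rot: [1.545, 1.571, -1.242]
contact_force: [0.6, 0.5, 0.8]
opening: 0.0004
7.35 tcp [ 0.5145 -0.2997  0.0656] F [0.63 0.49 0.75] open 0.0004
R [[0.0, 0.347, -0.938], [-0.0, -0.938, -0.347], [-1.0, 0.0, 0.0]] delta [-0.      0.0007  0.0154] units [-0.386 -0.017 -0.005]
```

```bash
python3 - <<'E'
from h import *
ds=[read_camera("side") for _ in range(3)];d=np.median([x[1] for x in ds],0);p=np.mean([x[0] for x in ds],0)
C=cloud("side",d);o=np.load("side0.npz");C0=cloud("side",o["d"])
for v in range(257,273): print(v,[tuple((1000*C[v,u]).astype(int))+(int(p[v,u].mean()),) for u in range(291,299,2)],"| was",[(int(1000*C0[v,u,2]),int(o["p"][v,u].mean())) for u in range(291,299,2)])
E
```

```text
257 [(np.int64(486), np.int64(-321), np.int64(156), 24), (np.int64(493), np.int64(-323), np.int64(156), 27), (np.int64(499), np.int64(-325), np.int64(155), 19), (np.int64(501), np.int64(-335), np.int64(169), 16)] | was [(2, 157), (5, 156), (7, 154), (4, 150)]
258 [(np.int64(484), np.int64(-326), np.int64(157), 20), (np.int64(491), np.int64(-328), np.int64(157), 27), (np.int64(499), np.int64(-327), np.int64(152), 26), (np.int64(500), np.int64(-338), np.int64(169), 13)] | was [(0, 157), (0, 154), (5, 154), (1, 150)]
259 [(np.int64(485), np.int64(-325), np.int64(149), 11), (np.int64(490), np.int64(-330), np.int64(155), 24), (np.int64(496), np.int64(-334), np.int64(157), 27), (np.int64(504), np.int64(-332), np.int64(150), 14)] | was [(41, 162), (34, 162), (37, 169), (45, 171)]
260 [(np.int64(484), np.int64(-327), np.int64(146), 11), (np.int64(489), np.int64(-334), np.int64(154), 21), (np.int64(494), np.int64(-338), np.int64(158), 20), (np.int64(502), np.int64(-337), np.int64(152), 50)] | was [(43, 173), (55, 102), (52, 108), (56, 125)]
261 [(np.int64(485), np.int64(-328), np.int64(140), 
[... 2343 characters left out ...]
nt64(-315), np.int64(50), 12), (np.int64(509), np.int64(-322), np.int64(57), 16), (np.int64(517), np.int64(-322), np.int64(53), 11)] | was [(47, 77), (50, 11), (53, 19), (51, 14)]
271 [(np.int64(499), np.int64(-312), np.int64(39), 156), (np.int64(503), np.int64(-318), np.int64(46), 54), (np.int64(511), np.int64(-318), np.int64(43), 8), (np.int64(519), np.int64(-320), np.int64(43), 54)] | was [(41, 155), (46, 56), (48, 10), (47, 54)]
272 [(np.int64(496), np.int64(-318), np.int64(44), 176), (np.int64(503), np.int64(-319), np.int64(42), 151), (np.int64(510), np.int64(-323), np.int64(44), 144), (np.int64(518), np.int64(-322), np.int64(39), 150)] | was [(41, 179), (37, 151), (40, 146), (40, 153)]
```

Depth shows the finger ends at z≈0.065–0.07, so the fingertips are close to TCP height and contact is near.

```bash
python3 -m crank '[{"fingers":-1,"tx":0.03,"ty":0,"tz":0,"roll":0},{"fingers":-1,"tx":0.06,"ty":0,"tz":0,"roll":0},{"fingers":-1,"tx":0.09,"ty":0,"tz":0,"roll":0},{"fingers":-1,"tx":0.12,"ty":0,"tz":0,"roll":0},{"fingers":-1,"tx":0.12,"ty":0,"tz":0,"roll":0},{"fingers":-1,"tx":0.12,"ty":0,"tz":0,"roll":0},{"fingers":-1,"tx":0.12,"ty":0,"tz":0,"roll":0},{"fingers":-1,"tx":0.12,"ty":0,"tz":0,"roll":0}]'; python3 go.py .5145 -.299 .056
```

```text
time: 8.5
tool_pos: [0.5145, -0.2998, 0.0608]
tool_rot: [1.679, 1.571, -1.109]
contact_force: [-1.6, 1.5, 2.0]
opening: 0.0004
8.5 tcp [ 0.5145 -0.2998  0.0608] F [-1.57  1.51  2.01] open 0.0004
R [[0.0, 0.346, -0.938], [-0.0, -0.938, -0.346], [-1.0, 0.0, -0.0]] delta [-0.      0.0008  0.0202] units [-0.505 -0.018 -0.006]
```

Contact, with Fz rising to 2 N. I'll press on.

```bash
python3 -m crank '[{"fingers":-1,"tx":0.02,"ty":0,"tz":0,"roll":0},{"fingers":-1,"tx":0.04,"ty":0,"tz":0,"roll":0},{"fingers":-1,"tx":0.06,"ty":0,"tz":0,"roll":0},{"fingers":-1,"tx":0.08,"ty":0,"tz":0,"roll":0},{"fingers":-1,"tx":0.08,"ty":0,"tz":0,"roll":0},{"fingers":-1,"tx":0.08,"ty":0,"tz":0,"roll":0},{"fingers":-1,"tx":0.08,"ty":0,"tz":0,"roll":0},{"fingers":-1,"tx":0.08,"ty":0,"tz":0,"roll":0}]'; python3 go.py .5145 -.299 .056
```

```text
time: 9.5
tool_pos: [0.5145, -0.2997, 0.0576]
tool_rot: [1.709, 1.571, -1.078]
contact_force: [-1.8, 0.4, 4.1]
opening: 0.0005
9.5 tcp [ 0.5145 -0.2997  0.0576] F [-1.85  0.4   4.08] open 0.0005
R [[0.0, 0.346, -0.938], [-0.0, -0.938, -0.346], [-1.0, 0.0, -0.0]] delta [-0.      0.0007  0.0234] units [-0.586 -0.017 -0.006]
```

```bash
python3 -m crank '[{"fingers":-1,"tx":0.02,"ty":0,"tz":0,"roll":0},{"fingers":-1,"tx":0.04,"ty":0,"tz":0,"roll":0},{"fingers":-1,"tx":0.06,"ty":0,"tz":0,"roll":0},{"fingers":-1,"tx":0.06,"ty":0,"tz":0,"roll":0},{"fingers":-1,"tx":0.06,"ty":0,"tz":0,"roll":0},{"fingers":-1,"tx":0.06,"ty":0,"tz":0,"roll":0},{"fingers":-1,"tx":0.06,"ty":0,"tz":0,"roll":0},{"fingers":-1,"tx":0.06,"ty":0,"tz":0,"roll":0}]'; python3 go.py .5145 -.299 .056
```

```text
time: 10.5
tool_pos: [0.5146, -0.2998, 0.0567]
tool_rot: [1.94, 1.57, -0.848]
contact_force: [-4.6, 2.6, 15.5]
opening: 0.0003
10.5 tcp [ 0.5146 -0.2998  0.0567] F [-4.62  2.64 15.53] open 0.0003
R [[0.001, 0.347, -0.938], [-0.001, -0.938, -0.347], [-1.0, 0.001, -0.0]] delta [-0.0001  0.0008  0.0243] units [-0.608 -0.019 -0.005]
```

The button bottomed out: the 2 → 4 → 15.5 N sequence is its spring and then its stop, at TCP z 0.0567. So with the fingers shut, the tips are effectively at TCP height (offset about 0–1 mm). I'll lift and travel to the hexagon.

```bash
python3 -m crank '[{"fingers":-1,"tx":-1.0,"ty":0,"tz":0,"roll":0},{"fingers":-1,"tx":-2.0,"ty":0,"tz":0,"roll":0},{"fingers":-1,"tx":-2.5,"ty":-1,"tz":-0.7,"roll":0},{"fingers":-1,"tx":-2.5,"ty":-2.2,"tz":-1.5,"roll":0},{"fingers":-1,"tx":-2.5,"ty":-3.4,"tz":-2.35,"roll":0},{"fingers":-1,"tx":-2.5,"ty":-4.6,"tz":-3.2,"roll":0},{"fingers":-1,"tx":-2.5,"ty":-5.8,"tz":-4.0,"roll":0},{"fingers":-1,"tx":-2.5,"ty":-7.0,"tz":-4.85,"roll":0}]'; python3 go.py .626 .134 .025
python3 - <<'E'
from h import *
d=np.median([read_camera("side")[1] for _ in range(2)],0);C=cloud("side",d)
m=(C[...,2]>.05)&(np.hypot(C[...,0]-.515,C[...,1]+.3)<.008);print("button z",np.median(C[m][:,2]),m.sum())
E
```

```text
time: 11.5
tool_pos: [0.5998, 0.032, 0.1546]
tool_rot: [1.11, 1.571, -1.678]
contact_force: [0.8, -0.5, 0.9]
opening: 0.0004
11.5 tcp [0.5998 0.032  0.1546] F [ 0.76 -0.48  0.94] open 0.0004
R [[-0.0, 0.346, -0.938], [-0.0, -0.938, -0.346], [-1.0, 0.0, 0.0]] delta [ 0.0262  0.102  -0.1046] units [ 2.613 -2.167 -1.497]
button z 0.06371828769158205 13
```

```bash
python3 -m crank '[{"fingers":-1,"tx":0,"ty":-1.1,"tz":-0.75,"roll":0},{"fingers":-1,"tx":0,"ty":-2.17,"tz":-1.5,"roll":0},{"fingers":-1,"tx":0.6,"ty":-2.17,"tz":-1.5,"roll":0},{"fingers":-1,"tx":1.3,"ty":-2.17,"tz":-1.5,"roll":0},{"fingers":-1,"tx":2.0,"ty":-2.17,"tz":-1.5,"roll":0},{"fingers":-1,"tx":2.5,"ty":-2.17,"tz":-1.5,"roll":0},{"fingers":-1,"tx":2.7,"ty":-2.17,"tz":-1.5,"roll":0},{"fingers":-1,"tx":2.7,"ty":-2.17,"tz":-1.5,"roll":0}]'; python3 go.py .626 .134 .025
python3 - <<'E'
from h import *
p,d=read_camera("side");cv2.imwrite("pics/hex.png",cv2.resize(p[140:230,225:345,::-1],(800,600),interpolation=cv2.INTER_CUBIC))
E
```

```text
time: 12.6
tool_pos: [0.6256, 0.1318, 0.0467]
tool_rot: [-0.018, 1.57, -2.806]
contact_force: [0.6, 0.1, 0.1]
opening: 0.0006
12.6 tcp [0.6256 0.1318 0.0467] F [0.6  0.12 0.13] open 0.0006
R [[-0.001, 0.346, -0.938], [-0.0, -0.938, -0.346], [-1.0, -0.0, 0.001]] delta [0.0004 0.0022 0.0033] units [-0.083 -0.048 -0.027]
```

View pics/hex.png

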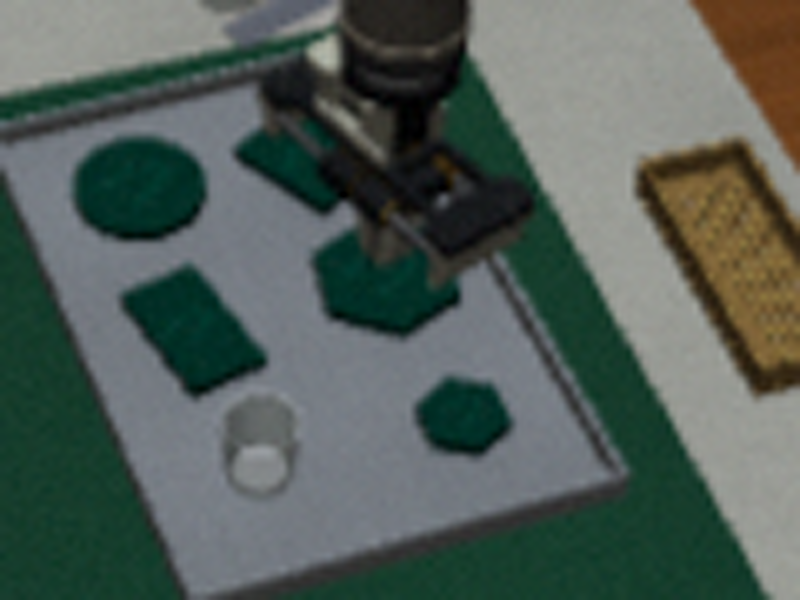

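The fingertips, at crop (375,255), hover over the middle of the large hexagon, whose centre is about (384,280). Nothing else is near. I'll go down slowly.

```bash
python3 -m crank '[{"fingers":-1,"tx":0.2,"ty":-0.03,"tz":0,"roll":0},{"fingers":-1,"tx":0.35,"ty":-0.03,"tz":0,"roll":0},{"fingers":-1,"tx":0.45,"ty":-0.03,"tz":0,"roll":0},{"fingers":-1,"tx":0.5,"ty":-0.03,"tz":0,"roll":0},{"fingers":-1,"tx":0.53,"ty":-0.03,"tz":0,"roll":0},{"fingers":-1,"tx":0.55,"ty":-0.03,"tz":0,"roll":0},{"fingers":-1,"tx":0.55,"ty":-0.03,"tz":0,"roll":0},{"fingers":-1,"tx":0.55,"ty":-0.03,"tz":0,"roll":0}]'; python3 go.py .626 .134 0
```

```text
time: 13.65
tool_pos: [0.6253, 0.1335, 0.0254]
tool_rot: [2.537, 1.571, -0.251]
contact_force: [-2.4, -0.5, 3.4]
opening: 0.0006
13.65 tcp [0.6253 0.1335 0.0254] F [-2.38 -0.46  3.4 ] open 0.0006
R [[0.0, 0.346, -0.938], [-0.0, -0.938, -0.346], [-1.0, 0.0, -0.0]] delta [ 0.0007  0.0005 -0.0004] units [ 0.01  -0.006 -0.02 ]
```

Contact at 3.4 N, well under 20 N. I'll hold briefly, then withdraw straight up.

```bash
python3 -m crank '[{"fingers":-1,"tx":0,"ty":0,"tz":0,"roll":0},{"fingers":-1,"tx":0,"ty":0,"tz":0,"roll":0},{"fingers":-1,"tx":-0.3,"ty":0,"tz":0,"roll":0},{"fingers":-1,"tx":-1.0,"ty":0,"tz":0,"roll":0},{"fingers":-1,"tx":-2.0,"ty":0,"tz":0,"roll":0},{"fingers":-1,"tx":-3.0,"ty":0,"tz":0,"roll":0},{"fingers":-1,"tx":-4.0,"ty":0,"tz":0,"roll":0},{"fingers":-1,"tx":-5.0,"ty":0,"tz":0,"roll":0}]'; python3 go.py .626 .134 0
python3 - <<'E'
from h import *
z=read_camera("side");np.savez("side1.npz",p=z[0],d=z[1])
cv2.imwrite("pics/end.png",cv2.resize(z[0][:,:,::-1],(768,576),interpolation=cv2.INTER_CUBIC))
E
sed 's/"top","side"/"side",/; s/{n}0.npz/{n}1.npz/' m.py | sed '/^a=/,$d' > m1.py; python3 m1.py | cut -c1-110
```

```text
time: 14.65
tool_pos: [0.6253, 0.1335, 0.2271]
tool_rot: [2.793, 1.57, 0.006]
contact_force: [-0.3, -1.1, -0.8]
opening: 0.0005
14.65 tcp [0.6253 0.1335 0.2271] F [-0.34 -1.06 -0.8 ] open 0.0005
R [[0.001, 0.346, -0.938], [0.0, -0.938, -0.346], [-1.0, 0.0, -0.001]] delta [ 0.0007  0.0005 -0.2021] units [ 5.053 -0.008 -0.016]
side cast [272.3 162.3] [0.6219 0.2579 0.025 ] area cm2 62.6 ext [0.104 0.108] z 0.0278
side cast [245.6 168. ] [0.4934 0.2591 0.025 ] area cm2 58.7 ext [0.086 0.093] z 0.0276
side cast [282.6 181.3] [0.6269 0.1315 0.025 ] area cm2 62.2 ext [0.093 0.099] z 0.0268
side cast [253.5 189.1] [0.4898 0.1248 0.025 ] area cm2 47.8 ext [0.071 0.104] z 0.0276
side cast [294.2 202.1] [0.6332 0.0035 0.025 ] area cm2 20.6 ext [0.053 0.058] z 0.0272
side 0.062 [294.2 264.8] 66 [ 0.5131 -0.3032  0.062 ] cloud [ 0.512  -0.3003  0.0622] [0.033 0.042 0.014] zmed
side 0.062 [358.5 280.4] 98 [ 0.7089 -0.4306  0.062 ] cloud [ 0.7089 -0.4303  0.0623] [0.038 0.038 0.014] zmed
side 0.062 [297.9 284.2] 25 [ 0.4973 -0.3809  0.062 ] cloud [ 0.4989 -0.379   0.0616] [0.021 0.025 0.013] zmed
side 0.062 [328.3 317.2] 90 [ 0.5499 -0.525   0.062 ] cloud [ 0.5498 -0.5233  0.0617] [0.041 0.04  0.013] zmed
side 0.062 [390.2 337.4] 49 [ 0.7129 -0.6467  0.062 ] cloud [ 0.7257 -0.6376  0.0624] [0.053 0.061 0.014] zmed
side 0.062 [326.  340.3] 40 [ 0.5113 -0.5941  0.062 ] cloud [ 0.513  -0.5934  0.0613] [0.026 0.03  0.013] zmed
side 0.04 [299.1 278.6] 773 [ 0.5157 -0.3504  0.04  ] cloud [ 0.5161 -0.3406  0.0397] [0.13  0.171 0.013] zmed
side 0.04 [356.  286.3] 31 [ 0.6992 -0.4395  0.04  ] cloud [ 0.7055 -0.432   0.0383] [0.035 0.036 0.01 ] zmed 
side 0.04 [329.8 334. ] 1043 [ 0.5381 -0.5716  0.04  ] cloud [ 0.541  -0.5632  0.0397] [0.156 0.172 0.013] zme
side 0.04 [388.3 339.7] 45 [ 0.713  -0.6458  0.04  ] cloud [ 0.7226 -0.6355  0.0396] [0.047 0.064 0.013] zmed
```

View pics/end.png

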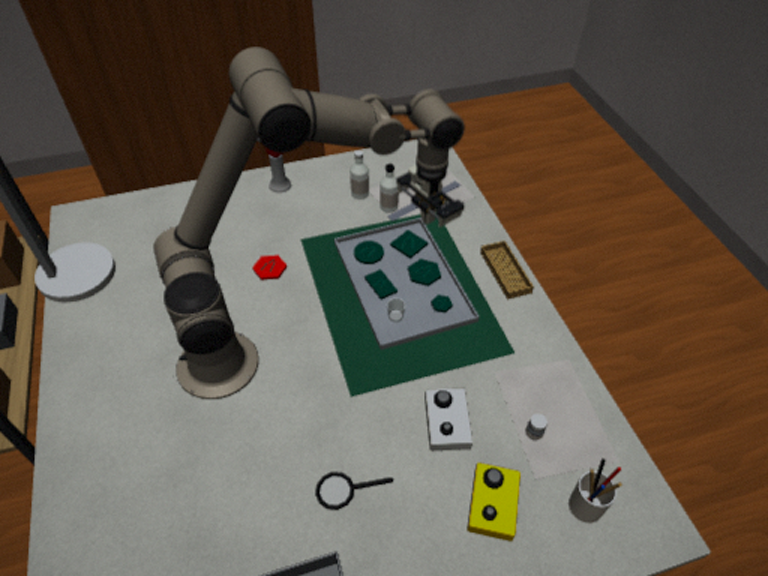

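The final view shows everything in its original place, with the hexagon at (424,272), the arm clear above the tray and the button up at (443,398). I'm handing in.

```bash
python3 -c "from cell import hand_in; print(hand_in())"
```

```text
the job is handed in; nothing more can be done
None
```

I pressed the large button on the white control box fully down and let it come up. Then I touched the large green hexagon near its middle and withdrew straight up. The job is handed in at about 14.7 s, and the hand-in reports no verdict.

- **Button:** the force rose 2 → 4 → 15.5 N as it met its stop, and the depth reading afterwards put its top back at about 63 mm. The gripper stayed well clear of the small button.
- **Hexagon:** I touched it at 3.4 N, about 1 mm from its measured centre, holding for about 0.25 s. Its position before and after agrees to 0.1 mm in the side view.
- **Everything else:** the other four castings agree to within 0.3 mm before and after. The rest of the desk looks unchanged in the last side picture.
- **What disagreed:** with the fingers shut, contact came about 24 mm lower than the given `tip_reach` of 25 mm predicted. I found both contacts by force and depth instead.

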